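# Press a bush home, then unlatch the guard gate and hold it wide

### The arm

A 6-joint arm with a two-finger parallel gripper is mounted at the origin on a cart in front of the work surface, level with it; the furniture and walls round the work are solid. World frame = base frame: x ahead of the robot, y to its left, z up, the work surface at z = 0. Lengths are in m, angles in rad, forces in N, time in s.
With the tool pointing down it reaches from about 0.35 to 0.975 m from the base axis. Payload 4.9 kg.
Tool frame: the origin (TCP) lies at the very end of the fingers, on their centre line; the grasp point (between the pads) lies 19 mm behind it; z points along the fingers, y is the line along which they close (so a half turn about z gives the same grasp; the last joint's range is limited). The gripper opens to 85 mm and grips with 20 to 120 N. Pads are 22 mm wide; open, the fingers measure 114 mm over their backs; the gripper's body (76 mm by 85 mm) begins 54 mm behind the grasp point. The pads swing forward as they close: fully open they stand 13 mm farther back than shut.
Start: joints at [1.216, 0.053, 1.613, -0, 1.476, -0.119], TCP at [0.146, 0.608, 0.231] pointing down, gripper open.
Joint ranges: [-3.01, 3.01], [-1.01, 2.22], [0.06, 2.58], [-1.02, 4.17], [0.09, 2.62], [-3.14, 3.14]. Speed limits (rad/s): [2.57, 2.57, 3.14, 3.14, 3.14, 3.14].

### API

Orientations are given as a unit quaternion [w, x, y, z].
In Python, from plant import * gives the robot as it stands.
- The arm moves only by the tool jog_arm, never from a script. Its argument "moves" is a list that holds one entry, the list of rows, each a list of 7 numbers: the finger opening in cm, from 0 to 8.54, then the shift along the tool's x, y, z in cm, then the turn, a rotation vector about the tool's x, y, z in rad. A call has 1 to 20 rows; each row shifts and turns the commanded pose from where the row before left it, along the tool's axes as they then stand; what a row does not reach is not made up. A row lasts 1/12 s, in which the tool goes at most 41.7 mm and 7.16 degrees, less where a joint would pass 70% of its speed; a pose out of reach is approached as far as the arm can. A call is refused whole if a number of a shift passes 4.17 or a number of a turn 0.125, either way. A call with a gripper value outside its range is refused whole. The fingers move at their own pace and stop on an object; the grip force is fixed at half the most. Time passes only in rows, so rows that do not move let the fingers close. It gives the time, the measured TCP pose, the force, the opening and the grip force at its end, in the units of the state.
- state(): the state, without advancing time (a new reading comes with each control period).
- grab_frame(name): name is "side" or "top" or "wrist"; returns a dict with "color" (420x560x3 uint8, blue, green, red), "depth" (420x560 float32, m along the optical axis (not along the pixel's ray), 0 where there is no reading), "fx", "fy", "cx", "cy" (pixels), "R" (3x3) and "t" (3): a world point X has camera coordinates R X + t. Camera axes: x right, y down, z forward; pixel columns grow to the right and rows downward; lengths in m; the calibration is good to about 2 mm. A picture is of the moment at which its call begins.
- job_done(): hands the job in; it is judged then, once.
Trained networks look in a picture, given as the dict that the camera call returned (one of the last four; its "shot" number tells which), for a name from the list of things; names that differ only in an ending like _2 or _b are one class to them, and where a whole thing is asked for, a point or a joint stands for the part that bears it (a point fixed in the world has none). Each returns a list of dicts, best first, with "p" (0 to 1); they miss things now and then, are a little off and sometimes report something else, mostly with a low value. They report only what shows in the picture. A call takes as long as a camera call.
- recognise(name, picture): "rect" ([centre column, centre row, width, height] in pixels, round what is visible of it).
- regions_of(name, picture): "pixels" (420x560 bool, what is visible of it) and "rect" ([centre column, centre row, width, height] in pixels, round what is visible of it).
The state is a dict: "time": time; "joint_pos": joint angles; "joint_vel": joint speeds; "joint_efforts": joint torques, N m; "tool_pos": TCP position; "tool_rot": TCP orientation; "contact_force": force on the tool from outside, world axes, zero at the start; "ft_torque": the same for the moment, N m; "gripper_width": opening from 0.0 (shut) to 1.0 (fully open); "grasp_force": force on a finger pad.
Only numpy, scipy, OpenCV 4.12 (cv2) and the standard library are available. Lean on these libraries where they do the work, as an engineer would, in place of code of your own. Each camera call takes 0.05 s, during which the arm holds its last target. There are 200 camera calls.

### The job

With the guard gate shut, push the press lever down to its stop so that the brass bush goes fully home in the block, and let the lever come all the way back up. Then squeeze the red main catch so that the gate springs ajar, let that catch go, squeeze the blue safety catch on the gate and swing the gate out past its half-open check to nearly as wide as it goes. Finish while still holding the gate wide open and still, because it swings back by itself and a helper is about to lift out the block; never work the lever with the gate open, and leave the other things on the saw table where they are.

Things in the scene. Friction and masses are not known exactly. Their poses are not given: they have to be found in the camera images.
- press: green bench lever press on a plywood board 260x335x18 mm, fixed; yellow guard of 14 mm tube, clear panes, rails' top 165 mm above the table. Origin: table top under the ram. -x = its front (roughly to the robot), +y = its left seen from the robot, z up. In mm: guard front plane x -110; gate hinge y +150; middle post y -41; fixed panel y -48 to -142; head x -22 to 128, y +-40, up to z 245
- lever_knob (a point): centre of the black ball knob (30 mm) of the press lever, outside the guard on the press's right. It turns in the press's x-z plane, 100 mm from the pivot axis, which is at press x +55, z 215 mm; at rest the lever points forward and 20 degrees up (knob 249 mm up), at its stop 35 degrees down (158 mm). Pushing the knob down takes 3 to 4 N at first, 9 to 11 N near the stop; sprung back up in 0.5 s
- lever (a joint): angle of the press lever, rad: 0 = up at rest, grows as the knob is pushed down, 0.96 = at its bottom stop. The ram goes down 23 mm per rad
- bush (a joint): how far the brass flanged bush (27 mm flange) under the ram is pressed into the aluminium block, m: starts at 0 to 0.004, 0.012 = fully home, reached just as the lever meets its stop; it stays where it is pressed
- main_catch_mid (a point): middle of the red main catch on the fixed panel's top rail: midway between the outer faces of its two upright red tabs at rest, 190 mm above the table. Tabs: 8 mm thick, 24 mm deep, 171 to 209 mm above the table, 50 mm over their outer faces, one beside the other along the press's y. The outboard one (press -y) is fixed; the one next to the gate slides
- main_catch (a joint): travel of the main catch, m: 0 = bolt out, grows as the gate-side tab is squeezed towards the fixed one, 0.012 = full (tabs 38 mm over all, their middle 6 mm to press -y of main_catch_mid); spring 6 to 9 N. From 0.008 the gate is free of the bolt and a pusher throws it ajar. Let go, the bolt springs out again but no longer holds the ajar gate
- gate: yellow framed gate with clear pane in the guard's front, 180 mm wide, 14 mm thick, 58 to 165 mm above the table. Origin: on the vertical hinge axis (left end seen from the robot) at table height; at angle 0 its axes are the press's; the gate extends along its own -y. A light spring always pulls it shut (0.12 N m shut, 0.18 N m wide)
- gate_angle (a joint): angle of the gate, rad: 0 = shut; grows as the free end swings out to the robot and then left (clockwise from above); 0.13 = ajar, where it rests and cannot pass 0.15 until the safety catch is squeezed; 1.4 = its stop. A sprung ball check resists from 0.63 to 0.87 (about 5 N at the safety catch); let go beyond it, the gate falls back to 0.87 and rests on the check
- gate_hinge (a point): point on the gate's vertical hinge axis, level with the gate's top (165 mm above the table)
- safety_catch_mid (a point): middle of the blue safety catch on top of the gate, 125 mm from the hinge axis, 190 mm above the table, moving with the gate: midway between the outer faces of its two upright blue tabs at rest. Tabs sized and spaced as the main catch's, in line along the gate. The one nearer the hinge is fixed to the gate, the other slides. Together they serve as the gate's handle
- safety_catch (a joint): travel of the safety catch, m: 0 = bolt out, grows as the outer tab is squeezed towards the hinge-side one, 0.012 = full (tabs 38 mm over all, their middle 119 mm from the hinge axis); spring 6 to 9 N. The ajar gate is free from 0.009. It springs back when let go
- done_block_1: finished aluminium bearing block 62x74x30 mm with a brass bush already home, on the saw table; a bystander. Origin: centre of its underside
- done_block_2: a second finished block like done_block_1; a bystander. Origin: centre of its underside
- pliers: red-handled combination pliers 42x186x14 mm lying at the near left of the saw table; a bystander. Origin: centre of the underside
- push_stick: plywood push stick 90x270x12 mm lying on the right part of the saw table; a bystander. Origin: centre of the underside
- masking_tape: roll of masking tape 115x105x25 mm at the near right; a bystander. Origin: centre of the underside
- carpenter_pencil: flat red carpenter pencil 13x175x8 mm; a bystander. Origin: centre of the underside

How it is judged:
By the outcome, as a careful person would: the job done as asked, in the order asked, and still so for the second after the job is handed in, while the arm keeps its last pose, push and grip.
It also fails if it takes over 64 s, if anything falls off the work surface, if the arm or the gripper's body presses on something with over 40 N, if the wrist force passes 120 N, or if a joint passes its speed limit or range.

## Working session

There is one attempt and no reset: what is moved stays moved. The work goes in short steps, Python scripts to look and compute and a tool call to move; the robot and the scene stay as the last step left them, time stands still between calls to the robot, and variables do not carry over. Pictures are saved under pics/ and viewed, at most 10 in all, crops included, and the job is handed in when it is done.

Besides the shell and the picture viewer there is one more tool, called as name([rows], argument=value, ...), one row to a line, values as JSON. jog_arm: Moves the arm, as the interface text tells. Its arguments: {"type":"object","properties":{"moves":{"type":"array"}},"required":["moves"]}

```bash
ls; mkdir -p pics; cat > h.py <<'E'
from plant import *
import numpy as np, cv2
def pts(f,mask):
    v,u=np.nonzero(mask&(f["depth"]>0)); z=f["depth"][v,u]
    c=np.stack([(u-f["cx"])/f["fx"]*z,(v-f["cy"])/f["fy"]*z,z],1)
    return (c-np.array(f["t"]))@np.array(f["R"])
E
python3 - <<'E'
from h import *
s=state(); print(s)
for n in("side","top"):
    f=grab_frame(n); cv2.imwrite(f"pics/{n}0.png",f["color"])
    print(n,np.round(-np.array(f["R"]).T@f["t"],3))
    for k in("press","lever_knob","main_catch_mid","gate","safety_catch_mid","main_catch","bush"):
        try:
            for r in regions_of(k,f)[:2]:
                P=pts(f,r["pixels"]); print(k,round(r["p"],2),np.round(r["rect"]),len(P),np.round(np.median(P,0),3) if len(P) else "",np.round(np.percentile(P,[3,97],axis=0),3).tolist() if len(P) else "")
        except Exception as e: print(k,e)
E
```

```text
pics
{'time': 0.0, 'joint_pos': array([ 1.21599817e+00,  5.33614974e-02,  1.61431830e+00,  1.40074164e-05,
        1.47601659e+00, -1.19003424e-01]), 'joint_vel': array([-0.00010835,  0.00199462, -0.0008619 , -0.00077292,  0.0013142 ,
        0.00043375]), 'joint_efforts': array([-1.38356147e-03, -3.93674541e+01, -3.70179033e+01, -2.47154003e-04,
        7.18211144e-03, -7.68696850e-06]), 'tool_pos': array([0.14578462, 0.60710389, 0.23004564]), 'tool_rot': array([-2.53640795e-04,  1.17625034e-01,  9.93057523e-01, -1.02085261e-03]), 'contact_force': array([-1.12166255,  0.11631981,  0.16530051]), 'ft_torque': array([-0.0031669 ,  0.01117462,  0.00261073]), 'grasp_force': 0.0, 'gripper_width': 0.9995326504474228}
side [-0.002 -1.231  1.005]
press 0.64 [274. 199. 109. 100.] 6231 [0.615 0.123 0.122] [[0.496, -0.01, 0.01], [0.761, 0.322, 0.247]]
lever_knob 0.66 [188. 213.  49.   9.] 270 [0.346 0.343 0.011] [[0.282, 0.309, 0.003], [0.436, 0.386, 0.018]]
lever_knob 0.58 [315. 183.  28.   8.] 149 [ 0.718 -0.011  0.237] [[0.661, -0.037, 0.207], [0.77, 0.009, 0.265]]
main_catch_mid 0.55 [276. 
[... 834 characters left out ...]
11], [0.758, 0.317, 0.246]]
lever_knob 0.58 [291. 142.  18.  40.] 254 [ 0.708 -0.009  0.239] [[0.659, -0.033, 0.217], [0.771, 0.014, 0.264]]
main_catch_mid 0.63 [230. 174. 139. 134.] 9590 [0.629 0.159 0.086] [[0.493, -0.002, 0.013], [0.754, 0.317, 0.246]]
gate 0.56 [207. 209.  75.  28.] 1082 [0.527 0.182 0.152] [[0.492, 0.102, 0.066], [0.555, 0.269, 0.206]]
safety_catch_mid 0.98 [208. 210.  76.  27.] 1043 [0.527 0.184 0.154] [[0.492, 0.104, 0.068], [0.554, 0.269, 0.207]]
safety_catch_mid 0.26 [229. 174. 136. 134.] 9883 [0.63  0.159 0.079] [[0.492, -0.004, 0.009], [0.758, 0.318, 0.246]]
main_catch 0.64 [251. 196.  23.   8.] 60 [0.561 0.064 0.178] [[0.553, 0.052, 0.174], [0.575, 0.097, 0.212]]
```

```bash
python3 - <<'E'
import cv2
a=cv2.imread("pics/top0.png");b=cv2.imread("pics/side0.png")
cv2.imwrite("pics/c1.png",cv2.resize(a[90:250,130:340],None,fx=3.7,fy=3.7,interpolation=cv2.INTER_CUBIC))
cv2.imwrite("pics/c2.png",cv2.resize(b[140:260,210:350],None,fx=4.8,fy=4.8,interpolation=cv2.INTER_CUBIC))
E
```

```text
(no output)
```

View pics/c1.png

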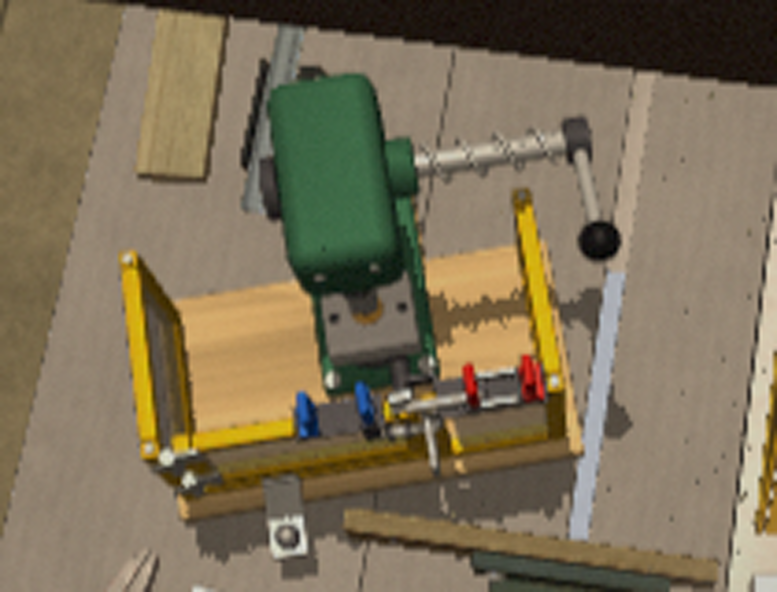

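View pics/c2.png

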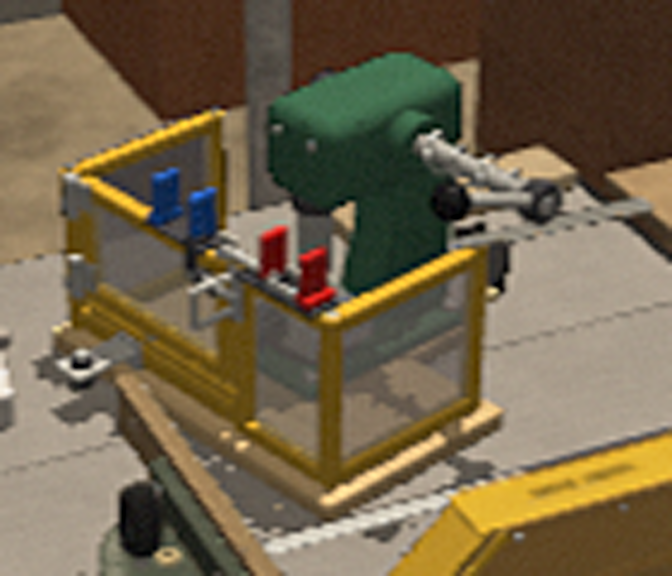

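View pics/top0.png

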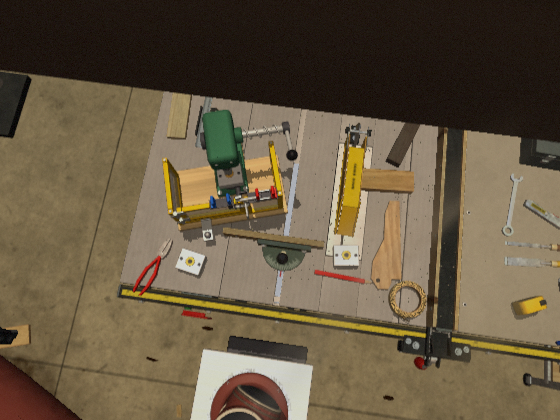

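Top view: head at crop (335,180), knob (600,240), red tabs (470,385) and (532,380), blue tabs (305,415) and (367,405). The gate looks shut, with the check ball in front at (287,535). The side view agrees. Now I'll measure by colour.

```bash
cat >> h.py <<'E'
def comps(f,lo,hi,box,zr,minn=8):
    hsv=cv2.cvtColor(f["color"],cv2.COLOR_BGR2HSV); m=np.zeros(hsv.shape[:2],np.uint8)
    for a,b in zip(lo,hi): m|=cv2.inRange(hsv,np.array(a),np.array(b))
    n,l=cv2.connectedComponents(m); out=[]
    for i in range(1,n):
        mk=l==i
        if mk.sum()<minn: continue
        P=pts(f,mk); 
        if not len(P): continue
        c=np.median(P,0)
        if box[0]<c[0]<box[1] and box[2]<c[1]<box[3] and zr[0]<c[2]<zr[1]: out.append(P)
    return out
RED=([(0,120,70),(172,120,70)],[(7,255,255),(180,255,255)]); BLUE=([(105,120,50)],[(125,255,255)]); BLK=([(0,0,0)],[(180,255,45)]); YEL=([(20,150,80)],[(32,255,255)])
E
python3 - <<'E'
from h import *
for n in("top","side"):
    f=grab_frame(n)
    for nm,c,b,z in(("red",RED,(.4,.7,-.1,.4),(.15,.25)),("blue",BLUE,(.4,.7,-.1,.4),(.15,.25)),("blk",BLK,(.6,.8,-.1,.1),(.2,.3))):
        for P in comps(f,*c,b,z):
            print(n,nm,len(P),"med",np.round(np.median(P,0),4),"p5/95",np.round(np.percentile(P,[5,95],axis=0),3).tolist())
            T=P[(P[:,2]>.200)&(P[:,2]<.214)]
            if nm!="blk" and len(T): print("    top",len(T),np.round(T.mean(0),4))
    # yellow top rails
    P=np.concatenate(comps(f,*YEL,(.4,.8,-.1,.4),(0,.2)))
    T=P[abs(P[:,2]-.163)<.005]
    np.save(f"yel_{n}.npy",T)
    for lab,s in(("front",(T[:,0]<.60)&(T[:,1]>.03)&(T[:,1]<.25)),("right",(T[:,1]<.03)),("left",T[:,1]>.27)):
        Q=T[s]
        if len(Q)>10:
            l=cv2.fitLine(Q[:,:2].astype(np.float32),cv2.DIST_HUBER,0,.005,.005).ravel(); print(n,lab,len(Q),np.round(l,4),"ang",np.round(np.degrees(np.arctan2(l[1],l[0])),2),np.round(Q.min(0),3),np.round(Q.max(0),3))
E
```

```text
top red 65 med [0.5817 0.0149 0.1812] p5/95 [[0.573, 0.007, 0.172], [0.596, 0.021, 0.209]]
    top 27 [0.5829 0.0165 0.2074]
top red 29 med [0.5704 0.057  0.2071] p5/95 [[0.561, 0.052, 0.187], [0.58, 0.062, 0.211]]
    top 25 [0.5707 0.0569 0.2075]
top blue 39 med [0.5455 0.1286 0.207 ] p5/95 [[0.536, 0.124, 0.169], [0.562, 0.138, 0.212]]
    top 28 [0.5458 0.1297 0.2078]
top blue 51 med [0.5316 0.1689 0.1968] p5/95 [[0.522, 0.165, 0.175], [0.543, 0.176, 0.211]]
    top 25 [0.5331 0.1698 0.207 ]
top blk 82 med [ 0.6679 -0.0221  0.2599] p5/95 [[0.659, -0.033, 0.254], [0.681, -0.011, 0.265]]
top front 139 [ 0.2758 -0.9612  0.5184  0.2187] ang -73.99 [0.503 0.099 0.158] [0.557 0.25  0.168]
top right 167 [0.9598 0.2806 0.6471 0.016 ] ang 16.3 [ 0.584 -0.009  0.158] [0.703 0.03  0.167]
top left 259 [0.9521 0.3057 0.569  0.3073] ang 17.8 [0.492 0.27  0.158] [0.647 0.338 0.168]
side red 53 med [0.5713 0.0549 0.1965] p5/95 [[0.563, 0.048, 0.174], [0.582, 0.062, 0.211]]
    top 21 [0.5719 0.054  0.2071]
side red 75 med [0.5846 0.0133 0.1854] p5/95 [[0.574, 0.007, 0.158], [0.611, 0.076, 0.21]]
    top 18 [0.5841 0.0138 0.2066]
side blue 58 med [0.5329 0.1666 0.1909] p5/95 [[0.524, 0.162, 0.172], [0.543, 0.174, 0.211]]
    top 18 [0.5334 0.1672 0.2069]
side blue 47 med [0.5474 0.127  0.1947] p5/95 [[0.539, 0.123, 0.122], [0.596, 0.264, 0.212]]
    top 15 [0.5477 0.1269 0.2084]
side blk 17 med [ 0.7526 -0.0025  0.2133] p5/95 [[0.748, -0.006, 0.205], [0.768, 0.004, 0.23]]
side front 56 [ 0.2786 -0.9604  0.5265  0.1876] ang -73.82 [0.504 0.066 0.158] [0.563 0.249 0.168]
side right 103 [0.9624 0.2718 0.6463 0.0112] ang 15.77 [ 0.573 -0.01   0.158] [0.709 0.029 0.168]
side left 93 [0.9456 0.3254 0.5887 0.3095] ang 18.99 [0.501 0.281 0.158] [0.648 0.335 0.168]
```

jog_arm([
  [[1.5,0,0,-2.5,0,0,-0.105],[1.5,0,0,-2.5,0,0,-0.105],[1.5,0,0,-2.5,0,0,-0.105],[1.5,0,0,-2.5,0,0,-0.105],[1.5,0,0,-2.5,0,0,-0.105],[1.5,-1.38,-3.9,0,0,0,0],[1.5,-1.38,-3.9,0,0,0,0],[1.5,-1.38,-3.9,0,0,0,0],[1.5,-1.38,-3.9,0,0,0,0],[1.5,-1.38,-3.9,0,0,0,0],[1.5,-1.38,-3.9,0,0,0,0],[1.5,-1.38,-3.9,0,0,0,0],[1.5,-1.38,-3.9,0,0,0,0],[1.5,-1.38,-3.9,0,0,0,0],[1.5,-1.38,-3.9,0,0,0,0],[1.5,-1.38,-3.9,0,0,0,0],[1.5,-1.38,-3.9,0,0,0,0],[1.5,-1.38,-3.9,0,0,0,0],[1.5,-1.38,-3.9,0,0,0,0],[1.5,-1.38,-3.9,0,0,0,0]],
])

```text
time: 2.57
tool_pos: [0.5121, 0.104, 0.3567]
tool_rot: [0.0, -0.144, 0.99, 0.0]
contact_force: [0.6, 0.9, 0.3]
gripper_width: 0.175
grasp_force: 0.0
```

```bash
python3 - <<'E'
from h import *
s=state(); print(s["time"],s["tool_pos"],s["tool_rot"],s["joint_pos"],s["gripper_width"])
f=grab_frame("wrist"); cv2.imwrite("pics/w1.png",f["color"]); print(np.round(-np.array(f["R"]).T@f["t"],3))
for nm,c,b,z in(("red",RED,(.4,.7,-.1,.4),(.15,.25)),("blue",BLUE,(.4,.7,-.1,.4),(.15,.25)),("blk",BLK,(.6,.8,-.1,.1),(.2,.3))):
    for P in comps(f,*c,b,z):
        print(nm,len(P),np.round(np.percentile(P,[5,95],axis=0),3).tolist())
        T=P[(P[:,2]>.204)&(P[:,2]<.214)]
        if len(T): print("    top",len(T),np.round(T.mean(0),4))
E
```

```text
2.5667 [0.51206298 0.10404904 0.35665038] [ 4.83696019e-04 -1.43941784e-01  9.89586039e-01  3.31373947e-05] [ 5.79018715e-02 -2.37181535e-01  1.67876158e+00  1.50881328e-04
  1.69905456e+00 -1.80176219e+00] 0.17468870471828363
[0.44  0.082 0.499]
red 635 [[0.574, 0.008, 0.173], [0.593, 0.023, 0.209]]
    top 199 [0.5839 0.0176 0.2076]
red 402 [[0.561, 0.052, 0.178], [0.58, 0.063, 0.209]]
    top 205 [0.5712 0.0572 0.2079]
blue 456 [[0.523, 0.164, 0.175], [0.543, 0.175, 0.209]]
    top 199 [0.5335 0.1695 0.2079]
blue 337 [[0.537, 0.124, 0.181], [0.557, 0.135, 0.209]]
    top 213 [0.5468 0.1303 0.2079]
```

View pics/w1.png

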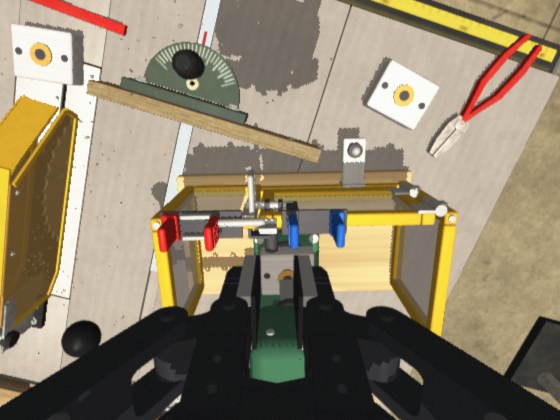

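The wrist view is sharp: red tabs at (168,232) and (211,233), blue tabs at (294,222) and (338,228). The gate is shut. The knob is at (80,338) and clear of the saw guard on the left. Next I fit the knob sphere.

```bash
python3 - <<'E'
from h import *
from scipy.optimize import least_squares
g=np.array([.666,-.018,.249])
A=[]
for n in("wrist","top","side"):
    f=grab_frame(n); P=pts(f,f["depth"]>0)
    Q=P[np.linalg.norm(P-g,axis=1)<.03]
    # spherical inliers: robust fit, radius fixed
    r=least_squares(lambda c:np.linalg.norm(Q-c,axis=1)-.015,g,loss="soft_l1",f_scale=.001)
    print(n,len(Q),np.round(r.x,4),np.round(np.median(abs(r.fun)),4)); A.append(Q)
    # heights near latch region, saw guard, around knob
    if n!="side":
        for nm,(a,b,c,d) in dict(knobnear=(.60,.73,-.10,.02),latch=(.53,.58,.07,.12)).items():
            R=P[(P[:,0]>a)&(P[:,0]<b)&(P[:,1]>c)&(P[:,1]<d)]; print(nm,len(R),np.round(np.percentile(R[:,2],[50,90,98,99.5]),3) if len(R) else "")
Q=np.concatenate(A); r=least_squares(lambda c:np.linalg.norm(Q-c,axis=1)-.015,g,loss="soft_l1",f_scale=.001); print(r.x)
ex=np.array([.949,.314]);ey=np.array([-.314,.949]);O=np.array([.57755,.0374])+.110*ex+.095*ey
d=r.x[:2]-O;print("O",O,"knob press",d@ex,d@ey)
s=state();t=s["tool_pos"];print(t,"to knob",(r.x[:2]-t[:2])@ex,(r.x[:2]-t[:2])@ey)
E
```

```text
wrist 993 [ 0.6733 -0.0221  0.2489] 0.0003
knobnear 5124 [0.    0.257 0.263 0.264]
latch 2998 [0.152 0.182 0.415 0.416]
top 114 [ 0.6723 -0.0216  0.2487] 0.0009
knobnear 1620 [0.    0.17  0.261 0.264]
latch 563 [0.16  0.668 0.67  0.671]
side 64 [ 0.6754 -0.021   0.2507] 0.001
[ 0.67331614 -0.02199057  0.24891146]
O [0.65211  0.162095] knob press -0.03767823942008917 -0.18135593140636025
[0.51154897 0.1051145  0.35602335] to knob 0.11360605417596886 -0.17141760299886682
```

jog_arm([
  [[1.5,0,0,0,0,0,-0.03],[1.5,-1.9,-2.86,0,0,0,0],[1.5,-1.9,-2.86,0,0,0,0],[1.5,-1.9,-2.86,0,0,0,0],[1.5,-1.9,-2.86,0,0,0,0],[1.5,-1.9,-2.86,0,0,0,0],[1.5,-1.9,-2.86,0,0,0,0],[1.5,0,0,2.5,0,0,0],[1.5,0,0,2.5,0,0,0],[1.5,0,0,2.5,0,0,0],[1.5,0,0,0,0,0,0],[1.5,0,0,0,0,0,0]],
])

```text
time: 3.77
tool_pos: [0.6723, -0.0194, 0.2797]
tool_rot: [-0.002, -0.16, 0.987, 0.001]
contact_force: [0.6, 0.5, 0.4]
gripper_width: 0.171
grasp_force: 0.0
```

jog_arm([
  [[1.5,0,-0.28,0.6,0,0,0],[1.5,0,0,0.7,0,0,0],[1.5,0.26,0,0.83,0,0,0],[1.5,0.19,0,0.85,0,0,0],[1.5,0.11,0,0.86,0,0,0],[1.5,0.04,0,0.87,0,0,0],[1.5,-0.04,0,0.87,0,0,0],[1.5,-0.11,0,0.86,0,0,0],[1.5,-0.19,0,0.85,0,0,0],[1.5,-0.26,0,0.83,0,0,0],[1.5,-0.33,0,0.81,0,0,0],[1.5,0,0,0,0,0,0],[1.5,0,0,0,0,0,0]],
])

```text
time: 4.85
tool_pos: [0.6773, -0.0219, 0.1932]
tool_rot: [0.0, -0.159, 0.987, 0.001]
contact_force: [-2.9, 3.5, 5.0]
gripper_width: 0.178
grasp_force: 2.9
```

```bash
cat > look.py <<'E'
from h import *
import sys
from scipy.optimize import least_squares
s=state();print(np.round(s["tool_pos"],4),np.round(s["contact_force"],1))
piv=np.array([.65211,.162095])+.055*np.array([.949,.314])
E
python3 - <<'E'
from look import *
f=grab_frame("side"); cv2.imwrite("pics/s2.png",cv2.resize(f["color"][100:260,210:400],None,fx=4,fy=4))
P=pts(f,f["depth"]>0)
for n in("side","top"):
    if n=="top": f=grab_frame("top"); P=pts(f,f["depth"]>0)
    best=None
    for th in np.radians(np.arange(-36,22,1)):
        k=np.array([*( np.array([.65211,.162095])+(.055-.1*np.cos(th))*np.array([.949,.314])-.181*np.array([-.314,.949])),.215+.1*np.sin(th)])
        d=abs(np.linalg.norm(P-k,axis=1)-.015)<.0015
        if best is None or d.sum()>best[0]: best=(d.sum(),np.degrees(th),k)
    print(n,best)
E
```

```text
[ 0.6773 -0.0219  0.1932] [-2.9  3.5  5. ]
side (np.int64(21), np.float64(8.0), array([ 0.66716256, -0.02349842,  0.22891731]))
top (np.int64(0), np.float64(-36.0), array([ 0.68436329, -0.01780713,  0.15622147]))
```

View pics/s2.png

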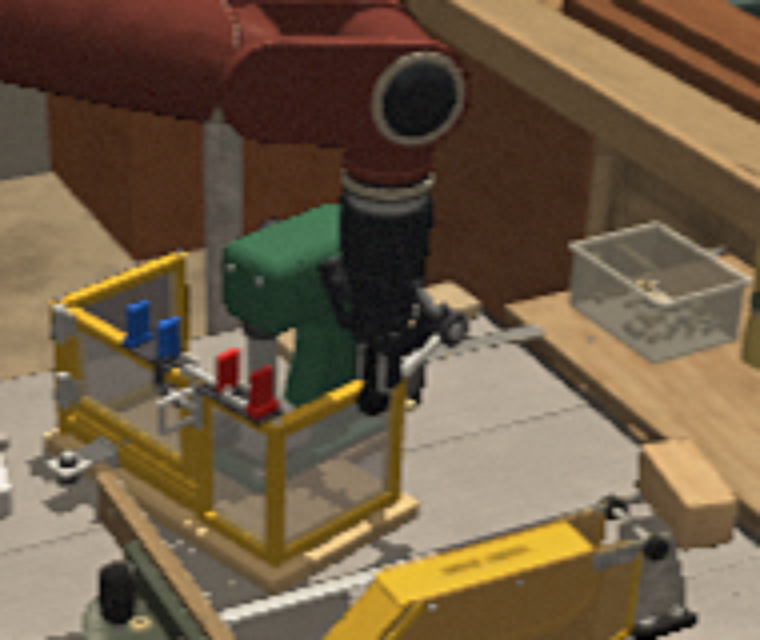

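The fingers are on the knob in side-crop pixels (375,390), with the lever well down but not yet at its stop. I'll continue down.

jog_arm([
  [[1.5,0,0,0.5,0,0,0],[1.5,0,0,0.5,0,0,0],[1.5,-0.1,0,0.4,0,0,0],[1.5,0,0,0,0,0,0],[1.5,0,0,0,0,0,0]],
])

```text
time: 5.37
tool_pos: [0.68, -0.0209, 0.1812]
tool_rot: [0.003, -0.159, 0.987, 0.001]
contact_force: [1.1, 5.1, 9.1]
gripper_width: 0.176
grasp_force: 5.0
```

jog_arm([
  [[1.5,-0.1,0,0.4,0,0,0],[1.5,-0.1,0,0.4,0,0,0],[1.5,0,0,0,0,0,0],[1.5,0,0,0,0,0,0],[1.5,0,0,0,0,0,0]],
])

```text
time: 5.78
tool_pos: [0.6825, -0.02, 0.174]
tool_rot: [0.004, -0.159, 0.987, 0.001]
contact_force: [0.6, 5.4, 10.2]
gripper_width: 0.173
grasp_force: 5.7
```

jog_arm([
  [[1.5,-0.1,0,0.3,0,0,0],[1.5,0,0,0.3,0,0,0],[1.5,0,0,0,0,0,0],[1.5,0,0,0,0,0,0],[1.5,0,0,0,0,0,0]],
])

```text
time: 6.2
tool_pos: [0.6845, -0.0195, 0.1699]
tool_rot: [0.006, -0.159, 0.987, 0.001]
contact_force: [0.4, 7.0, 14.1]
gripper_width: 0.175
grasp_force: 7.8
```

jog_arm([
  [[1.5,0,0,0.3,0,0,0],[1.5,0,0,0.3,0,0,0],[1.5,0,0,0,0,0,0],[1.5,0,0,0,0,0,0],[1.5,0,0,0,0,0,0]],
])

```text
time: 6.62
tool_pos: [0.6851, -0.0194, 0.169]
tool_rot: [0.006, -0.159, 0.987, 0.001]
contact_force: [-8.5, 7.4, 29.7]
gripper_width: 0.18
grasp_force: 15.8
```

jog_arm([
  [[1.5,0,0,-0.8,0,0,0],[1.5,0.4,0,-0.8,0,0,0],[1.5,0.4,0,-0.8,0,0,0],[1.5,0.3,0,-0.83,0,0,0],[1.5,0.26,0,-0.85,0,0,0],[1.5,0.19,0,-0.85,0,0,0],[1.5,0.11,0,-0.86,0,0,0],[1.5,0.04,0,-0.87,0,0,0],[1.5,-0.04,0,-0.87,0,0,0],[1.5,-0.11,0,-0.86,0,0,0],[1.5,-0.19,0,-0.85,0,0,0],[1.5,-0.2,0,-0.85,0,0,0],[1.5,0,0,-1.5,0,0,0],[1.5,0,0,-2.5,0,0,0],[1.5,0,0,-2.5,0,0,0],[1.5,0,0,-2,0,0,0]],
])

```text
time: 7.95
tool_pos: [0.6699, -0.0255, 0.3459]
tool_rot: [-0.0, -0.159, 0.987, -0.0]
contact_force: [0.4, 0.5, 0.5]
gripper_width: 0.176
grasp_force: 0.0
```

```bash
python3 - <<'E'
from h import *
from scipy.optimize import least_squares
s=state();t=s["tool_pos"];print(t,s["tool_rot"],s["contact_force"])
ex=np.array([.949,.314]);ey=np.array([-.314,.949])
for n in("top","side","wrist"):
    f=grab_frame(n);P=pts(f,f["depth"]>0);g=np.array([.6733,-.0220,.2489])
    print(n,(abs(np.linalg.norm(P-g,axis=1)-.015)<.002).sum())
    for nm,c in(("red",RED),("blue",BLUE)):
        T=[]
        for Q in comps(f,*c,(.4,.7,-.1,.4),(.15,.25)):
            Q=Q[(Q[:,2]>.204)&(Q[:,2]<.214)]
            if len(Q):T.append(Q.mean(0))
        print(nm,np.round(T,4).tolist())
    if n=="top":
        # brass bush under ram
        for Q in comps(f,[(10,90,80)],[(24,255,255)],(.58,.68,.1,.2),(.02,.12)): print("brass",len(Q),np.median(Q,0),Q[:,2].min())
d=np.array([.57755,.0374])-.006*ey-t[:2]; print("to main",d@ex,d@ey,.183-t[2])
E
```

```text
[ 0.66993819 -0.02554226  0.34591464] [-2.69932050e-04 -1.58763018e-01  9.87316592e-01 -4.23202560e-04] [0.35542433 0.53949261 0.533512  ]
top 0
red []
blue [[0.5522, 0.134, 0.2084], [0.5335, 0.1703, 0.2081]]
brass 30 [0.6479913  0.15620821 0.07446706] 0.06803195394128587
side 34
red [[0.5724, 0.0539, 0.2094], [0.5863, 0.0141, 0.2083]]
blue [[0.5342, 0.1689, 0.2082], [0.5491, 0.1287, 0.2086]]
wrist 1306
red [[0.5856, 0.0159, 0.2079], [0.5727, 0.0555, 0.2078]]
blue [[0.5478, 0.1289, 0.2076], [0.5443, 0.1696, 0.2043]]
to main -0.0679125233837333 0.08274691486123445 -0.16291464129717492
```

jog_arm([
  [[8.5,1.69,2.04,0,0,0,0],[8.5,1.69,2.04,0,0,0,0],[8.5,1.69,2.04,0,0,0,0],[8.5,1.69,2.04,0,0,0,0],[8.5,0,0,2.5,0,0,0],[8.5,0,0,2.5,0,0,0],[8.5,0,0,2.5,0,0,0],[8.5,0,0,2.5,0,0,0],[8.5,0,0,0,0,0,0],[8.5,0,0,0,0,0,0]],
])

```text
time: 8.93
tool_pos: [0.5785, 0.0311, 0.2407]
tool_rot: [-0.003, -0.159, 0.987, 0.001]
contact_force: [0.5, 0.3, 0.6]
gripper_width: 0.993
grasp_force: 0.0
```

```bash
python3 - <<'E'
from h import *
s=state();t=s["tool_pos"];print(t,s["tool_rot"],s["gripper_width"])
ex=np.array([.949,.314]);ey=np.array([-.314,.949])
f=grab_frame("wrist"); T=[]
cv2.imwrite("pics/w3.png",f["color"])
for Q in comps(f,*RED,(.4,.7,-.1,.4),(.15,.25)):
    Q=Q[(Q[:,2]>.204)&(Q[:,2]<.214)]
    if len(Q):T.append(Q.mean(0));print(len(Q),T[-1])
if len(T)>1:
    m=np.mean(T[:2],0); d=m[:2]-.006*ey-t[:2]; print(m,"to main",d@ex,d@ey)
E
```

```text
[0.57851422 0.0310889  0.24065556] [-3.29959503e-03 -1.58875804e-01  9.87292864e-01  6.27025177e-04] 0.9932921303138402
550 [0.58419838 0.01647801 0.20790713]
573 [0.5715076  0.05590346 0.20786187]
[0.57785299 0.03619074 0.2078845 ] to main 0.0009744699740488913 -0.0009459133027559705
```

View pics/w3.png

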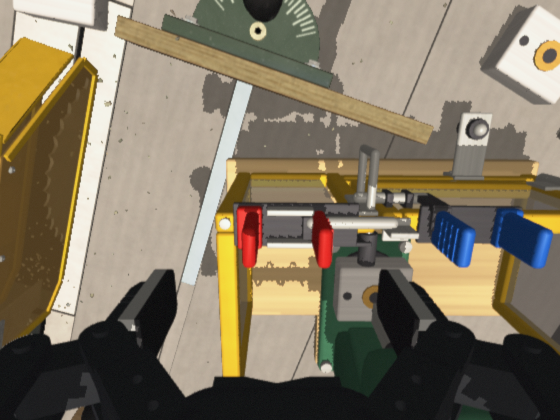

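Both red tabs at (250,235) and (322,238) sit between the open fingers, so I'll descend and squeeze.

jog_arm([
  [[8.5,-0.1,-0.1,2,0,0,0],[8.5,0,0,2,0,0,0],[8.5,0,0,1.8,0,0,0],[8.5,0,0,0,0,0,0],[6,0,0,0,0,0,0],[6,0,0,0,0,0,0],[5,0,0,0,0,0,0],[3.7,0,0,0,0,0,0],[3.7,0,0,0,0,0,0],[3.7,0,0,0,0,0,0],[3.7,0,0,0,0,0,0],[3.7,0,0,0,0,0,0],[3.7,0,0,0,0,0,0]],
])

```text
time: 10.07
tool_pos: [0.583, 0.0319, 0.1897]
tool_rot: [0.002, -0.159, 0.987, 0.001]
contact_force: [-2.2, 5.1, 4.4]
gripper_width: 0.437
grasp_force: 12.9
```

```bash
cat > blue.py <<'E'
from h import *
ex=np.array([.949,.314]);ey=np.array([-.314,.949])
H=np.array([.65211,.162095])-.110*ex+.150*ey
def blue(cams):
    s=state();t=s["tool_pos"];print("t",s["time"],np.round(t,4),np.round(s["tool_rot"],4),"F",np.round(s["contact_force"],1),"w",s["gripper_width"],s["grasp_force"])
    for n in cams:
        f=grab_frame(n);T=[]
        for Q in comps(f,*BLUE,(.3,.7,-.1,.6),(.15,.25)):
            Q=Q[(Q[:,2]>.204)&(Q[:,2]<.214)]
            if len(Q):T.append(Q.mean(0));print(n,len(Q),np.round(T[-1],4))
        if len(T)==2:
            m=np.mean(T,0)[:2]; d=m-H; a=np.arctan2(d@-ex,d@-ey); print("mid",m,"r",np.hypot(*d),"gate angle",a)
E
python3 -c "
from blue import *
blue(['side','top','wrist'])"
```

```text
t 10.0667 [0.583  0.0319 0.1897] [ 0.0025 -0.159   0.9873  0.001 ] F [-2.2  5.1  4.4] w 0.43676817358105025 12.896645218133926
side 30 [0.5268 0.1445 0.2082]
top 24 [0.521  0.1668 0.2083]
wrist 1274 [0.5306 0.1241 0.2074]
```

jog_arm([
  [[8.5,0,0,0,0,0,0],[8.5,0,0,0,0,0,0],[8.5,0,0,0,0,0,0],[8.5,0,0,0,0,0,0],[8.5,0,0,0,0,0,0],[8.5,0,0,-2,0,0,0],[8.5,0,0,-2.5,0,0,0],[8.5,0,0,-2.5,0,0,0],[8.5,0.34,3.35,0,0,0,0],[8.5,0.34,3.35,0,0,0,0],[8.5,0.34,3.35,0,0,0,0],[8.5,0.34,3.35,0,0,0,0],[8.5,0,0,0,0,0,0.065],[8.5,0,0,0,0,0,0.065],[8.5,0,0,0,0,0,0],[8.5,0,0,0,0,0,0]],
])

```text
time: 11.55
tool_pos: [0.527, 0.1533, 0.2566]
tool_rot: [0.001, -0.095, 0.995, -0.0]
contact_force: [-0.1, -0.5, 0.1]
gripper_width: 0.995
grasp_force: 0.0
```

```bash
python3 - <<'E'
from blue import *
blue(['wrist','side'])
f=grab_frame("wrist"); cv2.imwrite("pics/w4.png",f["color"])
E
```

```text
t 11.55 [0.527  0.1533 0.2566] [ 6.000e-04 -9.520e-02  9.955e-01 -1.000e-04] F [-0.1 -0.5  0.1] w 0.994767833283709 0.0
wrist 466 [0.5213 0.167  0.2079]
wrist 499 [0.5295 0.1265 0.2079]
mid [0.5254148  0.14677525] r 0.12560142460663937 gate angle 0.12082229394418273
side 29 [0.526  0.1443 0.2089]
```

View pics/w4.png

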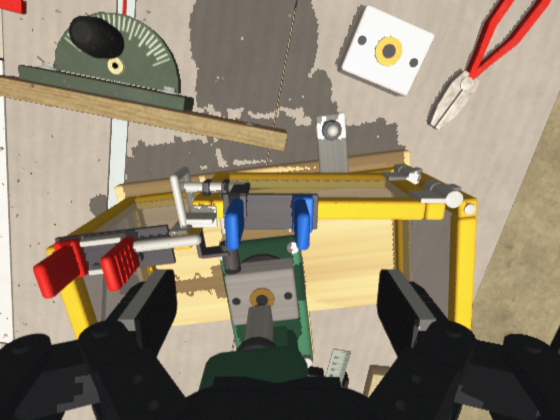

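The gate is ajar and the red catch is back out. The blue tabs at (235,222) and (300,222) lie between the fingers, and the bush flange at (262,298) sits on the block.

jog_arm([
  [[8.5,0.27,0,2.4,0,0,0],[8.5,0,0,2.4,0,0,0],[8.5,0,0,2.2,0,0,0],[8.5,0,0,0,0,0,0],[6,0,0,0,0,0,0],[6,0,0,0,0,0,0],[5,0,0,0,0,0,0],[3.6,0,0,0,0,0,0],[3.6,0,0,0,0,0,0],[3.6,0,0,0,0,0,0],[3.6,0,0,0,0,0,0],[3.6,0,0,0,0,0,0]],
])

```text
time: 12.7
tool_pos: [0.5257, 0.1537, 0.1899]
tool_rot: [0.003, -0.095, 0.996, 0.001]
contact_force: [-1.2, 0.9, 5.2]
gripper_width: 0.424
grasp_force: 27.0
```

jog_arm([
  [[3.6,0.6,0.02,-0.2,0,0,0.05],[3.6,0.6,0.02,0,0,0,0.05],[3.6,0.6,0.02,0,0,0,0.05],[3.6,0.6,0.02,0,0,0,0.05],[3.6,0.6,0.02,0,0,0,0.05],[3.6,0.6,0.02,0,0,0,0.05],[3.6,0.6,0.02,0,0,0,0.05],[3.6,0.6,0.02,0,0,0,0.05],[3.6,0,0,0,0,0,0]],
])

```text
time: 13.45
tool_pos: [0.4777, 0.1544, 0.1899]
tool_rot: [0.003, 0.106, 0.994, 0.001]
contact_force: [6.6, 1.6, -2.6]
gripper_width: 0.431
grasp_force: 27.8
```

```bash
cat >> blue.py <<'E'
def grip():
    s=state();t=s["tool_pos"];q=s["tool_rot"];d=t[:2]-H;a=np.arctan2(d@-ex,d@-ey)
    yt=2*np.arctan2(q[2],q[1])-np.pi/2
    print("arm angle",a,"r",np.hypot(*d),"tool yaw angle",np.arctan2(.949,-.314)-yt,"F",s["contact_force"],s["gripper_width"])
E
python3 -c "
from blue import *
grip();blue(['side','top'])"
```

```text
arm angle 0.5151101479756832 r 0.11770375898226412 tool yaw angle 0.5318777162092565 F [ 6.57007222  1.59689005 -2.60467235] 0.4311447276557586
t 13.45 [0.4777 0.1544 0.1899] [0.003  0.106  0.9944 0.001 ] F [ 6.6  1.6 -2.6] w 0.4311447276557586 27.796798646450043
side 2 [0.4743 0.172  0.2081]
```

jog_arm([
  [[3.6,0.6,0.02,0,0,0,0.05],[3.6,0.6,0.02,0,0,0,0.05],[3.6,0.6,0.02,0,0,0,0.05],[3.6,0.6,0.02,0,0,0,0.05],[3.6,0.6,0.02,0,0,0,0.05],[3.6,0.6,0.02,0,0,0,0.05],[3.6,0.6,0.02,0,0,0,0.05],[3.6,0.6,0.02,0,0,0,0.05],[3.6,0,0,0,0,0,0]],
])

```text
time: 14.3
tool_pos: [0.4346, 0.1737, 0.1899]
tool_rot: [0.003, 0.301, 0.954, 0.001]
contact_force: [7.1, 2.0, -3.8]
gripper_width: 0.426
grasp_force: 28.4
```

```bash
python3 -c "
from blue import *
grip();blue(['side','top'])"
```

```text
arm angle 0.9207003504131813 r 0.11669796122257219 tool yaw angle 0.9315477919890052 F [ 7.08110408  1.95548089 -3.77758966] 0.426054731417057
t 14.3 [0.4346 0.1737 0.1899] [0.0032 0.3013 0.9535 0.0013] F [ 7.1  2.  -3.8] w 0.426054731417057 28.38681846857071
side 7 [0.445  0.1748 0.2102]
```

jog_arm([
  [[3.6,0.6,0,0,0,0,0.05],[3.6,0.6,0,0,0,0,0.05],[3.6,0.6,0.01,0,0,0,0.05],[3.6,0.6,0.01,0,0,0,0.05],[3.6,0.6,0.02,0,0,0,0.05],[3.6,0.6,0.02,0,0,0,0.05],[3.6,0.6,0.02,0,0,0,0.05],[3.6,0.6,0.02,0,0,0,0.05],[3.6,0,0,0,0,0,0],[3.6,0,0,0,0,0,0]],
])

```text
time: 15.23
tool_pos: [0.4026, 0.2077, 0.1899]
tool_rot: [0.003, 0.484, 0.875, 0.002]
contact_force: [10.3, 0.3, -4.7]
gripper_width: 0.425
grasp_force: 29.7
```

```bash
python3 - <<'E'
from blue import *
grip();blue(['side'])
f=grab_frame("side"); a=f["color"][130:290,170:380]
g=grab_frame("top"); b=g["color"][90:300,120:340]
cv2.imwrite("pics/f5.png",np.hstack([cv2.resize(a,(400,305)),cv2.resize(b,(400,305))]))
E
```

```text
arm angle 1.325046929551174 r 0.11608855174936177 tool yaw angle 1.3301569018822175 F [10.32101518  0.3447696  -4.72240552] 0.42452782085099167
t 15.2333 [0.4026 0.2077 0.1899] [0.0035 0.4841 0.875  0.0021] F [10.3  0.3 -4.7] w 0.42452782085099167 29.65388059616089
side 18 [0.4128 0.2068 0.208 ]
```

View pics/f5.png

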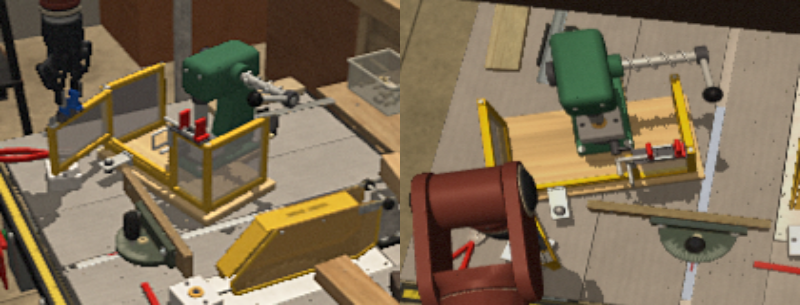

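The gate is wide open in the gripper, left of the side crop at (80,125). The lever is up and the bystanders are untouched. One last check on the bush height against the finished blocks.

```bash
python3 - <<'E'
from h import *
f=grab_frame("top"); O=np.array([.65211,.162095]); P=pts(f,f["depth"]>0)
r=np.linalg.norm(P[:,:2]-(O-.0*O),axis=1)
for x in np.arange(-.06,.0,.008):
    c=O+np.array([.949,.314])*x; Q=P[np.linalg.norm(P[:,:2]-c,axis=1)<.005]; print(round(x,3),len(Q),np.round(np.percentile(Q[:,2],[10,50,90]),4) if len(Q) else "")
for Q in comps(f,[(12,110,90)],[(26,255,255)],(.3,.7,-.2,.35),(.02,.1),6): print("brass",len(Q),np.round(np.median(Q,0),4),np.round(np.percentile(Q[:,2],[10,90]),4))
E
```

```text
-0.06 6 [0.0145 0.0191 0.021 ]
-0.052 10 [0.0139 0.0191 0.0299]
-0.044 11 [0.0296 0.0344 0.0374]
-0.036 11 [0.0339 0.0361 0.0441]
-0.028 18 [0.0446 0.0631 0.0729]
-0.02 48 [0.0726 0.2075 0.2361]
-0.012 39 [0.0716 0.1256 0.2426]
-0.004 23 [0.0731 0.1224 0.2459]
brass 25 [0.6491 0.1556 0.0747] [0.0713 0.078 ]
brass 7 [0.5567 0.3022 0.0718] [0.0643 0.0765]
brass 523 [0.4885 0.0164 0.0505] [0.0471 0.0538]
brass 64 [0.4008 0.2005 0.0702] [0.0602 0.0747]
brass 7 [ 0.4939 -0.1332  0.0508] [0.0481 0.0526]
```

```bash
python3 -c "
from blue import *
grip();print(job_done())"
```

```text
arm angle 1.3243579751689483 r 0.11605461249430811 tool yaw angle 1.3303090068390997 F [ 9.62899867  1.32045925 -3.71882215] 0.4305886355165109
the job is handed in; nothing more can be done
None
```

The job is handed in: lever pushed to its stop and back up, gate sprung ajar with the red catch, then swung to about 1.32 rad (stop 1.4) and held there still. That the bush is fully home rests on the lever reaching its stop, because the final height check was inconclusive.

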